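# Stand up the test post and hold the lamp shutter half open

## Task

The test post of the light gauge has been knocked over: stand it upright, heavy foot down, wholly on the bare metal stage plate in front of the lamp house, and let go of it. Then slide the sprung lamp shutter by its tab to half open, never past three quarters because the full beam blinds the sensor, and finish while still holding it there; the shutter springs shut if released. Do not knock about the eyepiece, V-block or collar lying on the bench.

Things in the scene. Friction and masses are not known exactly. Their poses are not given: they have to be found in the camera images.
- post: Test post: aluminium cylinder, 28 mm diameter, on a heavy square steel foot 50 x 50 x 12 mm; 95 mm tall overall, 0.2 to 0.45 kg. Starts lying, on one side of the foot and the rim of its top end. Origin: on the axis half-way up (when lying about 20 mm above the bench); +z runs along the axis from foot to top end, and when lying slopes down by 0.13 rad towards the top end.
- post_foot (a point): centre of the underside of the post's foot, 47.5 mm from the post's origin along its -z. The mass is nearly all in the foot (centre of mass about 16 mm above the underside), so with one foot edge resting on a surface the released post drops upright by itself if within about 45 degrees of upright.
- stage (a point): centre of the top of the stage plate: bare aluminium, 130 x 130 mm, top 20 mm above the bench, on the light gauge's dark bed. Axes (the gauge's): +y points from the plate to the lamp house, +z up, +x is the way the shutter opens.
- gauge: the light gauge, screwed to the bench, standing differently each time: dark metal bed 170 mm (x) by 300 mm (y), 12 mm thick, origin at the centre of its underside; stage plate on its -y half; lamp house, a white box 150 mm (x) by 110 mm (y), on its +y half, top 112 mm above the bench, front face (with the shutter) 30 mm in +y from the origin.
- shutter (a joint): travel of the shutter, m: 0 shut, 0.030 half, 0.060 fully open. A steel plate sliding along the lamp house's front face in the gauge's +x. The spring pushes it shut with 3 N at 0, rising evenly to 12 N fully open (7.5 N at half). Black marks on the lamp house's top stand at 0, 1/4, 1/2 (longer), 3/4 and full, read against the middle of the tab.
- shutter_tab (a point): grip point of the shutter's steel tab, which stands up in front of and above the lamp house: 24 mm along x (the travel) by 12 mm along y, top 162 mm above the bench; the point is on its middle, 20 mm below its top, 30 mm above the lamp house's top. Moves with the shutter; axes as the stage's. Shut, it lies 30 mm in -x and 84 mm in +y of the stage point.
- eyepiece: bystander: microscope eyepiece standing upright, bright barrel below, black head above, 42 mm diameter, 66 mm tall; origin at the centre of its underside
- vblock: bystander: steel block with a channel along its top, 50 x 45 x 42 mm; origin at the centre of its underside
- collar: bystander: steel ring lying flat, 48 mm outside, 26 mm hole, 18 mm high; origin at the centre of its underside
Mind the look-alikes: they are no part of the job. What is shaped like the post but green or red is not meant.

How it is judged (in metres and radians):
On the way, in this order (a step that is already met when the one before it is completed fails the run):
1. the post stands upright on the stage plate, let go and at rest, the shutter still shut (angle between post's own z axis and vertical below 0.1 rad and x of post_foot in the frame of stage between -0.042 and 0.042 m and y of post_foot in the frame of stage between -0.042 and 0.042 m and z of post_foot in the frame of stage between -0.005 and 0.005 m and linear speed of post below 0.03 m/s and contact force between the fingers and post below 0.2 N and value of joint shutter below 0.006 m), for 0.2 s.
2. the fingers hold the shutter half open (value of joint shutter between 0.025 and 0.035 m and velocity of joint shutter between -0.01 and 0.01 m/s and contact force between the fingers and shutter above 2 N), for 0.4 s.
At the end, for the whole second after the job is handed in: The post stands upright (within 0.1 rad) on its foot on the stage plate, the foot's centre within 42 mm of the plate's centre along each side, not touched by the fingers; and the fingers hold the shutter still at 25 to 35 mm of its 60 mm travel, touching it with more than 2 N (all of step 2 and angle between post's own z axis and vertical below 0.1 rad and x of post_foot in the frame of stage between -0.042 and 0.042 m and y of post_foot in the frame of stage between -0.042 and 0.042 m and z of post_foot in the frame of stage between -0.005 and 0.005 m and linear speed of post below 0.03 m/s and contact force between the fingers and post below 0.2 N); the arm keeps its last pose, push and grip.
It fails at once if the shutter opens past three quarters of its travel (value of joint shutter above 0.047 m).
It fails at once if the eyepiece, V-block or collar is knocked about (moved more than 40 mm or tipped over) (distance of any of eyepiece, vblock, collar from where it was at the start of the episode above 0.04 m or angle between any of eyepiece, vblock, collar's own z axis and vertical above 0.5 rad).
It also fails if it takes over 48 s, if anything falls off the work surface, if the arm or the gripper's body presses on something with over 40 N, if the wrist force passes 120 N, or if a joint passes its speed limit or range.

## Robot

A 7-joint arm with a two-finger parallel gripper is mounted at the origin on the work surface. World frame = base frame: x ahead of the robot, y to its left, z up, the work surface at z = 0. Lengths are in mm, angles in rad, forces in N, time in s.
With the tool pointing down it reaches from about 425 to 950 mm from the base axis. Payload 4.7 kg.
Tool frame: the origin (TCP) lies midway between the tips of the shut fingers; the grasp point (between the pads) lies behind it (robot.hold_point_z is the z of the grasp point in the tool frame, in mm); z points along the fingers, y is the direction in which the jaws open and shut (so a half turn about z gives the same grasp; the last joint's range is limited). The gripper opens to 87 mm and grips with 3 to 60 N. Pads are 19 mm wide; open, the fingers measure 117 mm over their backs; the gripper's body (75 mm by 190 mm) begins 51 mm behind the grasp point.
Start: joints at [1.145, 0.469, -0.049, 1.532, 0.024, 1.141, -0.082], TCP at [260.914, -622.554, 222.573] pointing down, gripper open.
Joint ranges: [-2.59, 2.59], [-0.33, 1.99], [-1.39, 1.29], [0.1, 2.45], [-1.04, 4.18], [0.21, 1.99], [-2.66, 2.66]. Speed limits (rad/s): [2.57, 2.57, 3.14, 3.14, 3.14, 3.14, 3.14].

## Interface

Orientations are given as a rotation vector (axis times angle).
In Python, from station import sensors, optics, job, robot gives the robot as it stands.
- The arm moves only by the tool apply_moves, never from a script. Its argument "motion" is text: rows parted by semicolons, each of 7 numbers parted by spaces: the shift along the tool's x, y, z in mm, then the turn, a rotation vector about the tool's x, y, z in rad, then the finger opening in mm, from 0 to 87. A call has 1 to 8 rows; each row shifts and turns the pose as measured when the row begins, along the tool's axes as they then stand; what a row does not reach is not made up. A row lasts 1/12 s, in which the tool goes at most 41.7 mm and 7.16 degrees, less where a joint would pass 70% of its speed; a pose out of reach is approached as far as the arm can. A call is refused whole if a number of a shift passes 41.7 or a number of a turn 0.125, either way. A call with a gripper value outside its range is refused whole. The fingers move at their own pace and stop on an object; "grip_force" is the grip in N (left out, the last holds). Time passes only in rows, so rows that do not move let the fingers close. It gives the time, the measured TCP pose, the force and the opening at its end, in the units of the state.
- sensors.observe(): the state, without advancing time (a new reading comes with each control period).
- optics.snapshot(name): name is "scene" or "top" or "wrist"; returns the picture (400x640x3 uint8, blue, green, red); there is no depth.
- optics.camera_info(name): a dict with "intrinsics" (3x3 intrinsics, pixels), "view" (4x4, takes a point from world to camera coordinates). Camera axes: x right, y up, looking along -z (the intrinsics and any distortion apply to the point x, -y, -z); pixel columns grow to the right and rows downward; lengths in mm; the calibration is good to about 2 mm. A picture is of the moment at which its call begins: read the wrist's pose just before it. camera_info takes no time and is no camera call; for the wrist camera it gives the pose at the moment of the call.
- job.hand_in(): hands the job in, once; it reports no verdict.
The state is a dict: "clock": time; "qpos": joint angles; "dq": joint speeds; "joint_efforts": joint torques, N m; "ee_pos": TCP position; "tool_rot": TCP orientation; "wrist_force": force on the tool from outside, world axes, zero at the start; "torque": the same for the moment, N m; "finger_gap": finger opening in mm.
Only numpy, scipy, OpenCV 4.12 (cv2) and the standard library are available. Lean on these libraries where they do the work, as an engineer would, in place of code of your own. Each camera call takes 0.05 s, during which the arm holds its last target.

## Working session

There is one attempt and no reset: what is moved stays moved. The work goes in short steps, Python scripts to look and compute and a tool call to move; the robot and the scene stay as the last step left them, time stands still between calls to the robot, and variables do not carry over. Pictures are saved under pics/ and viewed, and the job is handed in when it is done.

Besides the shell and the picture viewer there is one more tool, called after "Request:" as name(argument=value, ...) on one line, values as JSON. apply_moves: Moves the arm, as the interface text tells. Its arguments: {"type":"object","properties":{"motion":{"type":"string"},"grip_force":{"type":"number"}},"required":["motion"]}

```bash
mkdir -p pics; ls; python3 - <<'E'
from station import sensors, optics, job, robot
import cv2
print(sensors.observe()); print(robot.hold_point_z)
for n in ("scene","top"):
    cv2.imwrite(f"pics/{n}0.png",optics.snapshot(n)); print(n,optics.camera_info(n))
E
```

```text
pics
{'clock': 0.0, 'qpos': array([ 1.14510917,  0.46943992, -0.04859422,  1.53368553,  0.02414054,
        1.14099188, -0.08227649]), 'dq': array([-9.36014158e-04, -4.85115087e-04, -1.78278046e-04,  3.24151575e-04,
       -9.17998519e-05, -7.71380506e-04,  8.54646712e-04]), 'joint_efforts': array([-2.78086663e-04, -5.07972622e+01, -8.12852592e-02, -2.36153573e+01,
       -6.15725387e-02,  3.80666717e-02,  1.86848365e-04]), 'ee_pos': array([ 260.62714573, -622.00942555,  221.50402199]), 'tool_rot': array([-3.07810779e+00, -6.18931178e-01,  7.64716917e-04]), 'wrist_force': array([ 0.10788994,  0.44315943, -0.15161698]), 'torque': array([-0.04341167, -0.01135614,  0.04320828]), 'finger_gap': 86.96171396127055}
-18.700000000000003
scene {'intrinsics': array([[373.98079179,   0.        , 313.09154107],
       [  0.        , 373.98079179, 195.97062704],
       [  0.        ,   0.        ,   1.        ]]), 'view': array([[-3.15650949e-01,  9.48706131e-01, -1.79207887e-02,
         2.29994550e+02],
       [-6.33655078e-01, -1.96694863e-01,  7.48192738e-01,
         2.65941045e+02],
       [ 7.06290111e-01,  2.47523346e-01,  6.63239378e-01,
        -1.22592321e+03],
       [ 0.00000000e+00,  0.00000000e+00,  0.00000000e+00,
         1.00000000e+00]])}
top {'intrinsics': array([[449.43065359,   0.        , 321.89899029],
       [  0.        , 449.43065359, 197.04514789],
       [  0.        ,   0.        ,   1.        ]]), 'view': array([[ 1.15260593e-02, -9.99907236e-01, -7.25734900e-03,
        -7.09973352e+01],
       [ 9.93315269e-01,  1.06158081e-02,  1.14943814e-01,
        -5.51372678e+02],
       [-1.14856109e-01, -8.53368479e-03,  9.93345484e-01,
        -1.00860109e+03],
       [ 0.00000000e+00,  0.00000000e+00,  0.00000000e+00,
         1.00000000e+00]])}
```

View pics/scene0.png

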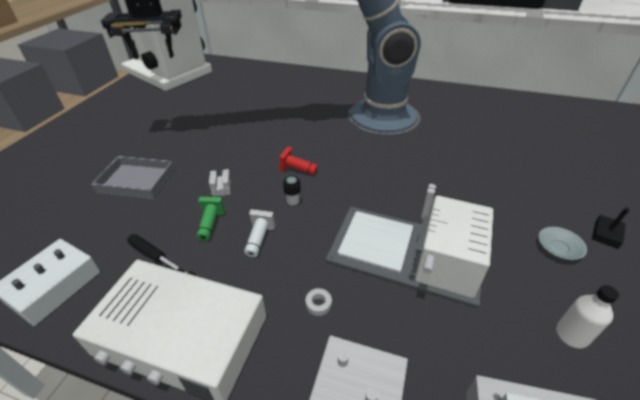

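View pics/top0.png

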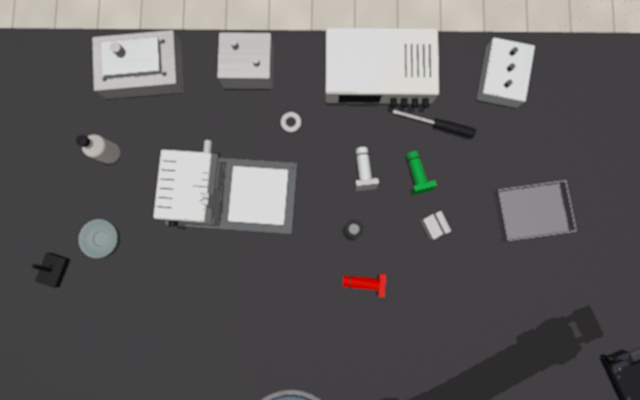

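```bash
python3 - <<'E'
import cv2
t=cv2.imread('pics/top0.png'); s=cv2.imread('pics/scene0.png')
cv2.imwrite('pics/t_g.png',cv2.resize(t[130:245,145:305],None,fx=5,fy=5,interpolation=2))
cv2.imwrite('pics/t_p.png',cv2.resize(t[100:250,340:460],None,fx=4,fy=4,interpolation=2))
cv2.imwrite('pics/s_g.png',cv2.resize(s[170:310,320:510],None,fx=4,fy=4,interpolation=2))
cv2.imwrite('pics/s_p.png',cv2.resize(s[140:320,190:340],None,fx=3.3,fy=3.3,interpolation=2))
E
```

```text
(no output)
```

View pics/t_g.png

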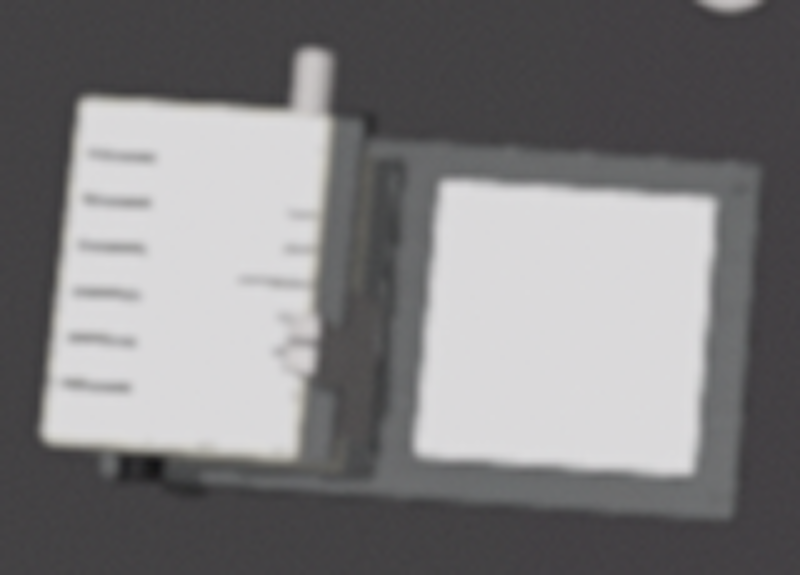

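View pics/t_p.png

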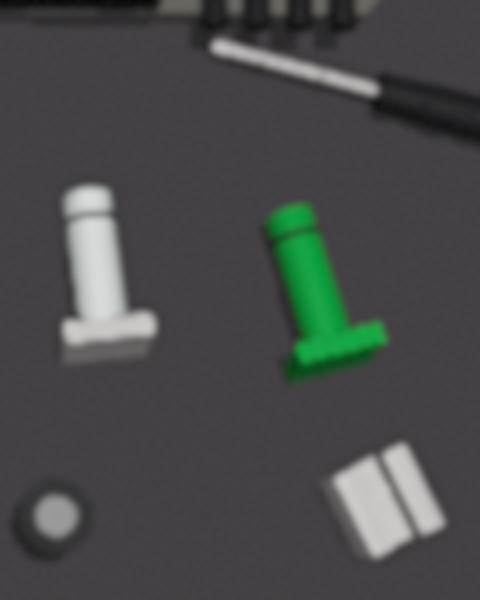

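View pics/s_g.png

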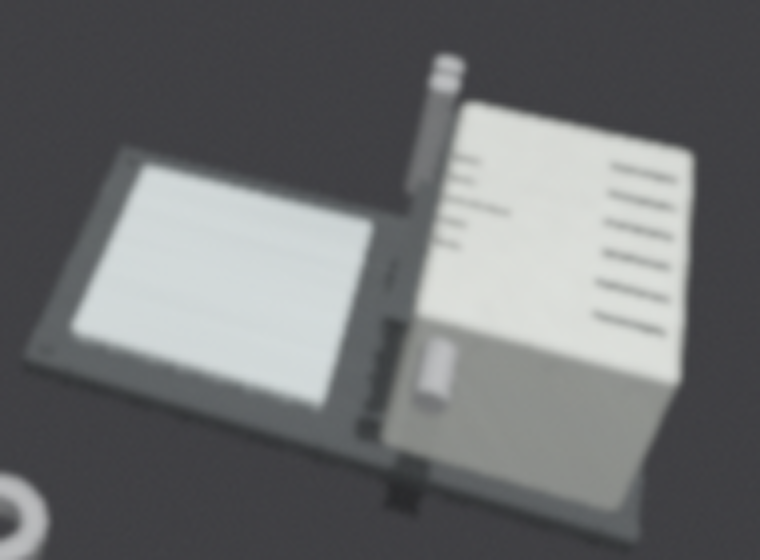

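View pics/s_p.png

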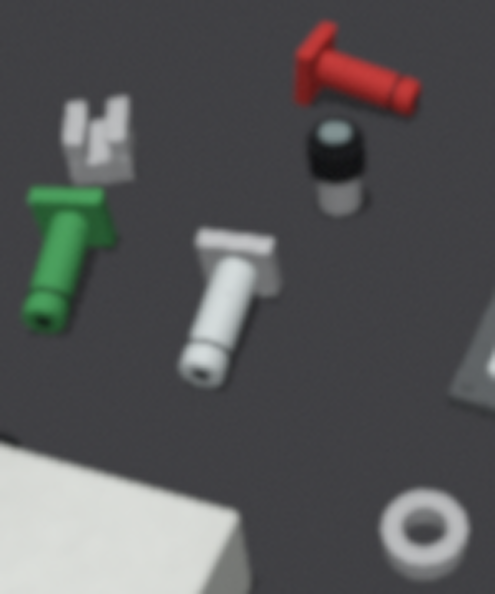

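```bash
cat > h.py <<'E'
import numpy as np, cv2
from station import sensors, optics, job, robot
from scipy.spatial.transform import Rotation as R
def ray(cam,u,v,info=None):
    c=info or optics.camera_info(cam); K=c['intrinsics']; V=c['view']
    d=np.linalg.inv(K)@[u,v,1]; d=np.array([d[0],-d[1],-d[2]])
    return -V[:3,:3].T@V[:3,3], V[:3,:3].T@d
def pt(cam,u,v,z,info=None):
    o,d=ray(cam,u,v,info); return o+d*(z-o[2])/d[2]
def proj(cam,p,info=None):
    c=info or optics.camera_info(cam); q=c['view']@np.append(p,1); q=c['intrinsics']@[q[0],-q[1],-q[2]]
    return q[:2]/q[2]
E
python3 - <<'E'
from h import *
print([x for x in dir(robot) if x[0]!='_'],[x for x in dir(sensors) if x[0]!='_'])
f=lambda u,v,s,u0,v0:((u+.5)/s-.5+u0,(v+.5)/s-.5+v0)
C=[pt('top',*f(u,v,5,145,130),20) for u,v in [(438,180),(718,197),(695,474),(414,458)]]
C2=[pt('scene',*f(u,v,4,320,170),20) for u,v in [(322,405),(73,330),(147,166),(373,222)]]
for C in (C,C2):
    C=np.array(C);c=C.mean(0)
    print(C.round(0),c,[np.linalg.norm(C[i]-C[i-1]).round() for i in range(4)])
    gy=(C[0]+C[3]-C[1]-C[2]);print('yaw of gy',np.arctan2(gy[1],gy[0])); gx=C[0]+C[1]-C[2]-C[3];print('yaw gx',np.arctan2(gx[1],gx[0]))
# post top view
g=lambda u,v:f(u,v,4,340,100)
for n,u,v,z in [('topend upper rim',88,186,28),('foot upper edge l',65,332,48),('foot edge r',155,325,48),('foot near under l bottom',64,360,0),('r bottom',150,352,0),('tip c',88,200,15),('axis at foot',103,315,25),('eyepiece',56,516,66),('vb',388,500,42)]:
    print(n,pt('top',*g(u,v),z).round(1))
k=lambda u,v:f(u,v,3.3,190,140)
for n,u,v,z in [('hole tip',203,373,14),('foot corner r bottom',277,294,0),('foot top l',197,233,49),('foot top r',275,238,49)]:
    print(n,pt('scene',*k(u,v),z).round(1))
E
```

```text
['Unreachable', 'hold_point_z'] ['observe']
[[626. 148.  20.]
 [619.  15.  20.]
 [488.  24.  20.]
 [494. 155.  20.]] [557.0333896   85.43213145  20.        ] [np.float64(132.0), np.float64(133.0), np.float64(131.0), np.float64(131.0)]
yaw of gy 1.5223585814263891
yaw gx -0.05612187067879542
[[629. 147.  20.]
 [620.  18.  20.]
 [490.  26.  20.]
 [497. 155.  20.]] [559.02943422  86.42208782  20.        ] [np.float64(133.0), np.float64(129.0), np.float64(130.0), np.float64(129.0)]
yaw of gy 1.5116323044888889
yaw gx -0.06035584298898475
topend upper rim [ 674.1 -156.9   28. ]
foot upper edge l [ 584.2 -142.2   48. ]
foot edge r [ 588.8 -193.6   48. ]
foot near under l bottom [ 574.5 -144.9    0. ]
r bottom [ 579.8 -196.2    0. ]
tip c [ 668.6 -157.9   15. ]
axis at foot [ 597.9 -166.    25. ]
eyepiece [ 478.4 -136.3   66. ]
vb [ 490.7 -326.2   42. ]
hole tip [ 671.3 -155.1   14. ]
foot corner r bottom [ 581.9 -143.5    0. ]
foot top l [ 587.7 -194.4   49. ]
foot top r [ 576.6 -142.5   49. ]
```

```bash
cat >> h.py <<'E'
def pose(): s=sensors.observe(); return np.array(s['ee_pos']),R.from_rotvec(s['tool_rot']),s
def goalR(yaw,tilt): # tool x heading yaw, fingers tilted forward by tilt
    base=R.from_matrix(np.array([[1,0,0],[0,-1,0],[0,0,-1.]]))
    return R.from_euler('z',yaw)*base*R.from_euler('y',tilt)
def steps(p,Rg,n=None):
    p0,R0,s=pose(); Rr=R0.inv()*Rg; t=R0.inv().apply(np.array(p)-p0); w=Rr.as_rotvec()
    m=max(np.linalg.norm(t)/38,np.linalg.norm(w)/.115); n=n or max(1,int(np.ceil(m)))
    Rs=R.from_rotvec(w/n); A=sum((Rs**k).as_matrix() for k in range(n)); ts=np.linalg.solve(A,t)
    print('clock',s['clock'],'pos',p0.round(1),'dist',np.linalg.norm(t).round(1),'turn',w.round(3),'n',n,'min',round(m,1))
    print('row',ts.round(1),(w/n).round(3), 'gap',round(s['finger_gap'],1),'F',s['wrist_force'].round(1))
E
python3 -c "
from h import *
steps([622,-164,150],goalR(.115,0))"
```

```text
clock 0.1 pos [ 260.6 -622.1  221.6] dist 587.8 turn [-0.002  0.     0.282] n 16 min 15.5
row [ 29.4 -21.8   4.5] [-0.     0.     0.018] gap 87.2 F [ 0.3  0.1 -0.2]
```

Request:
apply_moves(motion="29 -22 4 0 0 0.018 87;29 -22 4 0 0 0.018 87;29 -22 4 0 0 0.018 87;29 -22 4 0 0 0.018 87;29 -22 4 0 0 0.018 87;29 -22 4 0 0 0.018 87;29 -22 4 0 0 0.018 87;29 -22 4 0 0 0.018 87", grip_force=25)

```text
clock: 0.77
ee_pos: [418.8, -380.6, 183.4]
tool_rot: [-3.121, -0.351, 0.015]
wrist_force: [1.2, -0.6, 0.1]
finger_gap: 86.8
```

```bash
python3 -c "
from h import *
steps([622,-164,150],goalR(.115,0))"
```

```text
clock 0.7667 pos [ 418.8 -380.6  183.4] dist 298.9 turn [-0.001  0.009  0.109] n 8 min 7.9
row [ 29.8 -22.2   4. ] [-0.     0.001  0.014] gap 86.8 F [ 1.2 -0.6  0.1]
```

Request:
apply_moves(motion="30 -22 4 0 0 0.014 87;30 -22 4 0 0 0.014 87;30 -22 4 0 0 0.014 87;30 -22 4 0 0 0.014 87;30 -22 4 0 0 0.014 87;30 -22 4 0 0 0.014 87;30 -22 4 0 0 0.014 87;30 -22 4 0 0 0.014 87")

```text
clock: 1.43
ee_pos: [629.0, -153.0, 145.0]
tool_rot: [-3.135, -0.164, 0.024]
wrist_force: [0.8, -0.6, 1.1]
finger_gap: 87.0
```

```bash
python3 -c "
from h import *
i=optics.camera_info('wrist');cv2.imwrite('pics/w1.png',optics.snapshot('wrist'))
steps([622.5,-164,90],goalR(.115,-.3))
print(sensors.observe()['qpos'].round(2))
import pickle;pickle.dump(i,open('w1.pkl','wb'))
for p in ([628,-163.5,20],[581,-169,26],[674.5,-158,14]): print(proj('wrist',p,i))"
```

```text
clock 1.4833 pos [ 634.8 -143.3  144.1] dist 59.2 turn [-0.009 -0.29   0.001] n 3 min 2.5
row [-2.9  6.5 18.5] [-0.003 -0.097  0.   ] gap 86.9 F [5.5 4.8 0.5]
[ 0.28  0.51 -0.17  1.66  0.09  0.99 -1.38]
[334.15092105 191.30170825]
[334.3918637  242.22613979]
[333.82990618 138.01576327]
```

View pics/w1.png

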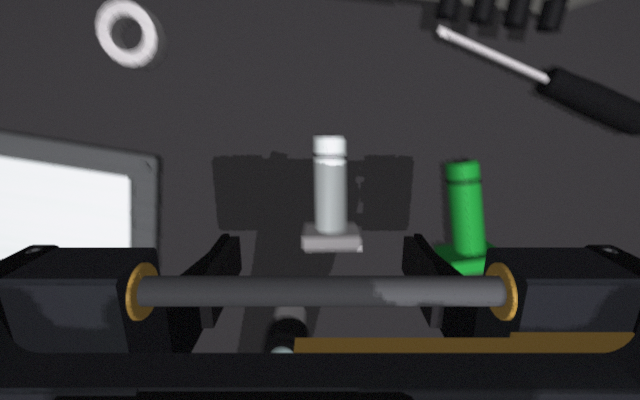

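Request:
apply_moves(motion="-3 6 18 0 -0.097 0 87;-3 6 18 0 -0.097 0 87;-3 6 18 0 -0.097 0 87;0 0 0 0 0 0 87;0 0 0 0 0 0 87")

```text
clock: 1.9
ee_pos: [623.7, -154.9, 87.2]
tool_rot: [3.09, 0.199, -0.488]
wrist_force: [0.1, 0.4, 1.2]
finger_gap: 87.0
```

```bash
python3 -c "
from h import *
steps([622.5,-164,45],goalR(.115,-.3))
steps([622.5,-164,6],goalR(.115,-.3))
print(sensors.observe()['qpos'].round(2))"
```

```text
clock 1.9 pos [ 623.7 -154.9   87.2] dist 43.2 turn [-0.009  0.013  0.015] n 2 min 1.1
row [ 5.3  4.6 20.4] [-0.004  0.006  0.008] gap 87.0 F [0.1 0.4 1.2]
clock 1.9 pos [ 623.7 -154.9   87.2] dist 81.8 turn [-0.009  0.013  0.015] n 3 min 2.2
row [ 7.5  3.2 26. ] [-0.003  0.004  0.005] gap 87.0 F [0.1 0.4 1.2]
[ 0.22  0.7  -0.12  1.5   0.15  1.26 -1.39]
```

Request:
apply_moves(motion="5 5 15 0 0.01 0.01 87;4 4 14 0 0 0 87;4 0 12 0 0 0 87;3 0 10 0 0 0 87;0 0 0 0 0 0 87;0 0 0 0 0 0 87")

```text
clock: 2.4
ee_pos: [624.2, -164.6, 35.1]
tool_rot: [3.095, 0.181, -0.458]
wrist_force: [-0.1, 0.1, -0.3]
finger_gap: 86.9
```

```bash
python3 -c "
from h import *
steps([622.5,-164,6],goalR(.115,-.3))
cv2.imwrite('pics/s2.png',cv2.resize(optics.snapshot('scene')[100:300,170:370],None,fx=3,fy=3))"
```

```text
clock 2.4 pos [ 624.2 -164.6   35.1] dist 29.1 turn [-0.009 -0.007  0.003] n 1 min 0.8
row [ 6.9 -0.5 28.3] [-0.009 -0.007  0.003] gap 86.9 F [-0.1  0.1 -0.3]
```

View pics/s2.png

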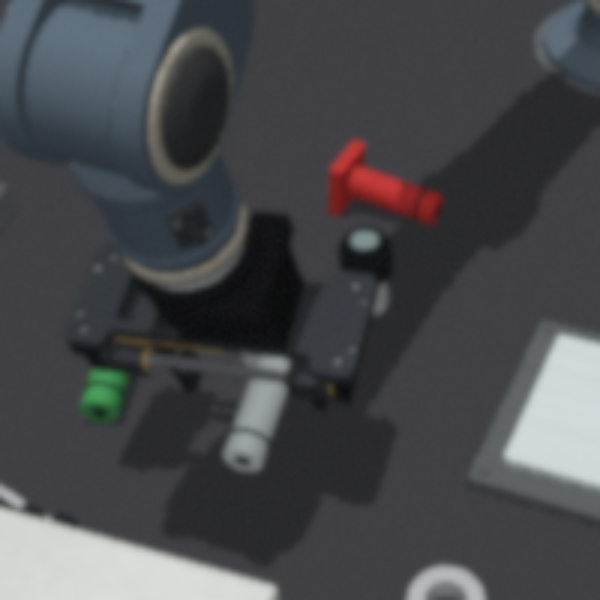

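Request:
apply_moves(motion="3 0 13 0 0 0 87;2 0 9 0 0 0 87;1 0 4 0 0 0 87;0 0 0 0 0 0 87;0 0 0 0 0 0 87")

```text
clock: 2.87
ee_pos: [623.4, -164.2, 7.6]
tool_rot: [3.096, 0.181, -0.452]
wrist_force: [-0.2, 0.2, -0.5]
finger_gap: 87.3
```

```bash
python3 -c "
from h import *
steps([622.5,-164,6],goalR(.115,-.3))"
```

```text
clock 2.8667 pos [ 623.4 -164.2    7.6] dist 1.9 turn [-0.009 -0.01   0.003] n 1 min 0.1
row [-0.4 -0.3  1.8] [-0.009 -0.01   0.003] gap 87.3 F [-0.2  0.2 -0.5]
```

Request:
apply_moves(motion="0 0 1.5 0 0 0 20;0 0 0 0 0 0 20;0 0 0 0 0 0 20;0 0 0 0 0 0 20;0 0 0 0 0 0 20;0 0 0 0 0 0 20;0 0 0 0 0 0 20;0 0 0 0 0 0 20", grip_force=40)

```text
clock: 3.53
ee_pos: [624.0, -164.2, 7.1]
tool_rot: [3.096, 0.182, -0.449]
wrist_force: [0.4, -0.1, -0.5]
finger_gap: 41.4
```

```bash
python3 -c "
from h import *
steps([590,-130,130],goalR(.115,0.0))"
```

```text
clock 3.5333 pos [ 624.  -164.2    7.1] dist 132.0 turn [-0.008  0.287  0.002] n 4 min 3.5
row [-12.9  -9.6 -28.9] [-0.002  0.072  0.001] gap 41.4 F [ 0.4 -0.1 -0.5]
```

Request:
apply_moves(motion="0 0 0 0 0 0 20;0 0 0 0 0 0 20;0 0 0 0 0 0 20;0 0 0 0 0 0 20;0 0 0 0 0 0 20")

```text
clock: 3.95
ee_pos: [624.2, -163.8, 7.2]
tool_rot: [3.096, 0.182, -0.448]
wrist_force: [0.4, 0.7, -0.3]
finger_gap: 26.9
```

Request:
apply_moves(motion="-2 0 -10 0 0 0 20;-5 0 -20 0 0 0 20;-7 0 -28 0 0 0 20;-7 0 -28 0 0 0 20;-7 0 -28 0 0 0 20;-5 0 -20 0 0 0 20;0 0 0 0 0 0 20")

```text
clock: 4.53
ee_pos: [628.2, -163.9, 147.3]
tool_rot: [3.097, 0.183, -0.46]
wrist_force: [0.8, -0.1, -3.3]
finger_gap: 27.4
```

```bash
python3 -c "
from h import *
i=optics.camera_info('wrist');cv2.imwrite('pics/w3.png',optics.snapshot('wrist'))
steps([590,-60,200],goalR(.15,0.5))"
```

```text
clock 4.5833 pos [ 627.4 -163.8  145.4] dist 123.1 turn [-0.01   0.796 -0.036] n 7 min 6.9
row [ -3.1 -15.5  -8. ] [-0.001  0.114 -0.005] gap 27.2 F [ 0.5 -0.6 -4.5]
```

View pics/w3.png

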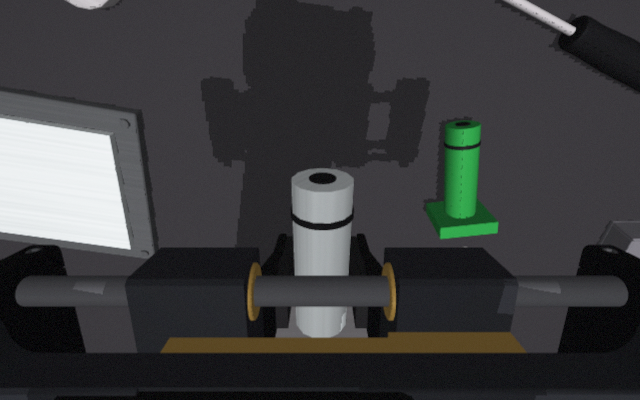

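Request:
apply_moves(motion="-3 -14 -8 0 0.1 -0.005 20;-3 -14 -8 0 0.1 -0.005 20;-3 -14 -8 0 0.1 -0.005 20;-3 -14 -8 0 0.1 -0.005 20;-3 -14 -8 0 0.1 -0.005 20;-3 -14 -8 0 0.1 -0.005 20;-3 -14 -8 0 0.1 -0.005 20;0 0 0 0 0 0 20")

```text
clock: 5.25
ee_pos: [577.8, -65.4, 178.1]
tool_rot: [-3.025, -0.224, -0.603]
wrist_force: [-2.3, 0.7, -5.0]
finger_gap: 26.9
```

```bash
python3 -c "
from h import *
steps([550,86,200],goalR(.15,0.5))
print(sensors.observe()['qpos'].round(2))
cv2.imwrite('pics/w4.png',optics.snapshot('wrist'))
cv2.imwrite('pics/s4.png',cv2.resize(optics.snapshot('scene')[50:300,170:470],None,fx=2.4,fy=2.4))"
```

```text
clock 5.25 pos [577.8 -65.4 178.1] dist 155.5 turn [-0.018  0.105 -0.007] n 5 min 4.1
row [  0.9 -30.8  -4. ] [-0.004  0.021 -0.001] gap 26.9 F [-2.3  0.7 -5. ]
[ 0.37  0.23 -0.31  2.07 -0.08  0.47 -1.27]
```

View pics/s4.png

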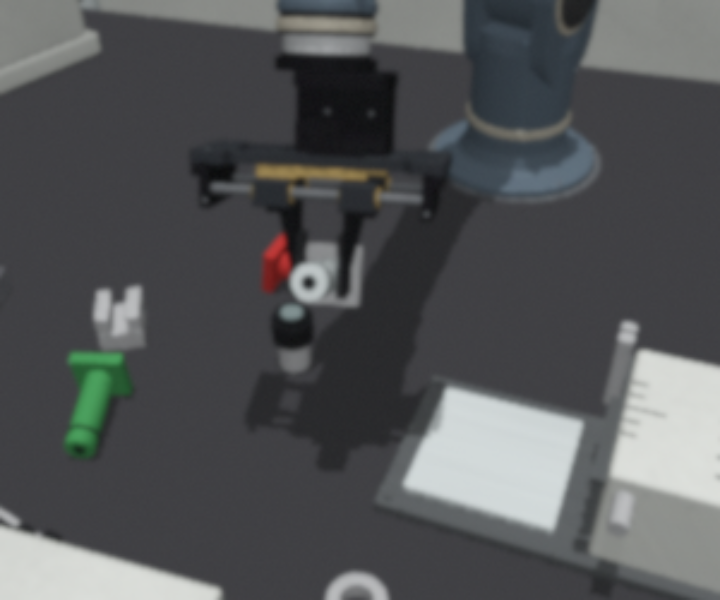

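View pics/w4.png

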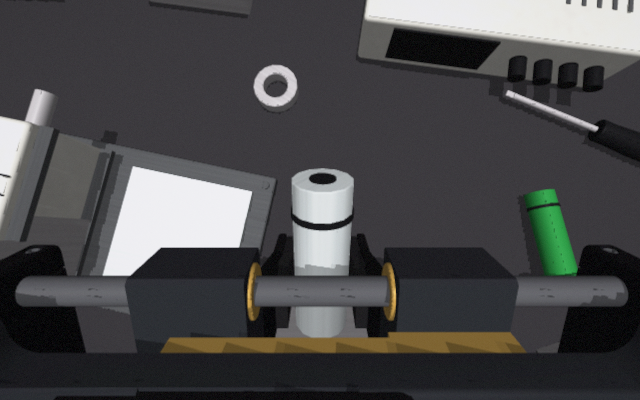

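```bash
python3 -c "
from h import *
p0,R0,s=pose(); i=optics.camera_info('wrist')
for phi in (.17,.4,.6,.8,1.):
  for d in (42,47,52):
    a=np.array([np.cos(phi),0,-np.sin(phi)]); c=np.array([0,0,-21.7])
    n=np.array([np.sin(phi),0,np.cos(phi)])
    print(phi,d,proj('wrist',p0+R0.apply(c+a*d),i).round(),[proj('wrist',p0+R0.apply(c+a*(d-95)+25*(e*np.array([0,1,0])+n)),i).round() for e in (-1,1)], 'toprim', [proj('wrist',p0+R0.apply(c+a*d+14*e*n),i).round()[1] for e in (-1,1)])
print(goalR(.15,0).as_matrix())
"
```

```text
0.17 42 [324. 192.] [array([282., 315.]), array([364., 315.])] toprim [np.float64(207.0), np.float64(179.0)]
0.17 47 [324. 181.] [array([282., 309.]), array([364., 309.])] toprim [np.float64(195.0), np.float64(169.0)]
0.17 52 [324. 169.] [array([282., 303.]), array([365., 303.])] toprim [np.float64(183.0), np.float64(158.0)]
0.4 42 [325. 205.] [array([284., 293.]), array([362., 293.])] toprim [np.float64(230.0), np.float64(183.0)]
0.4 47 [325. 195.] [array([283., 288.]), array([363., 288.])] toprim [np.float64(219.0), np.float64(174.0)]
0.4 52 [325. 184.] [array([283., 283.]), array([364., 283.])] toprim [np.float64(209.0), np.float64(164.0)]
0.6 42 [325. 221.] [array([284., 274.]), array([362., 274.])] toprim [np.float64(253.0), np.float64(192.0)]
0.6 47 [325. 213.] [array([284., 271.]), array([362., 271.])] toprim [np.float64(246.0), np.float64(184.0)]
0.6 52 [325. 204.] [array([283., 267.]), array([363., 267.])] toprim [np.float64(238.0), np.float64(175.0)]
0.8 42 [325. 241.] [array([285., 256.]), array([361., 256.])] toprim [np.float64(279.0), np.float64(206.0)]
0.8 47 [325. 236.] [array([284., 254.]), array([362., 254.])] toprim [np.float64(275.0), np.float64(200.0)]
0.8 52 [325. 230.] [array([283., 251.]), array([363., 251.])] toprim [np.float64(271.0), np.float64(194.0)]
1.0 42 [325. 264.] [array([285., 238.]), array([361., 238.])] toprim [np.float64(305.0), np.float64(225.0)]
1.0 47 [325. 262.] [array([284., 237.]), array([362., 237.])] toprim [np.float64(306.0), np.float64(222.0)]
1.0 52 [325. 261.] [array([283., 236.]), array([363., 236.])] toprim [np.float64(306.0), np.float64(219.0)]
[[ 0.98877108  0.14943813  0.        ]
 [ 0.14943813 -0.98877108  0.        ]
 [ 0.          0.         -1.        ]]
```

```bash
python3 -c "
from h import *
steps([570,-30,230],goalR(1.3,0.3))
"
```

```text
clock 5.35 pos [583.3 -67.8 180.2] dist 63.9 turn [ 0.379 -0.098 -1.087] n 11 min 10.0
row [ 2.8 -3.6 -3.8] [ 0.034 -0.009 -0.099] gap 27.1 F [ 0.9 -1.3 -4.2]
```

Request:
apply_moves(motion="3 -4 -4 0.034 -0.009 -0.1 20;3 -4 -4 0.034 -0.009 -0.1 20;3 -4 -4 0.034 -0.009 -0.1 20;3 -4 -4 0.034 -0.009 -0.1 20;3 -4 -4 0.034 -0.009 -0.1 20;3 -4 -4 0.034 -0.009 -0.1 20;3 -4 -4 0.034 -0.009 -0.1 20;3 -4 -4 0.034 -0.009 -0.1 20")

```text
clock: 6.02
ee_pos: [578.1, -40.1, 211.6]
tool_rot: [-2.574, -1.454, -0.407]
wrist_force: [0.6, 0.6, -4.1]
finger_gap: 27.3
```

```bash
python3 -c "
from h import *
print(sensors.observe()['qpos'].round(2))
steps([570,-30,230],goalR(1.3,0.3))
steps([570,-30,230],goalR(1.3,0.6))
"
```

```text
[ 0.61  0.33 -0.56  1.85 -0.14  0.87 -0.38]
clock 6.0167 pos [578.1 -40.1 211.6] dist 22.4 turn [ 0.079 -0.016 -0.26 ] n 3 min 2.4
row [ 3.6 -3.9 -5.3] [ 0.026 -0.005 -0.087] gap 27.3 F [ 0.6  0.6 -4.1]
clock 6.0167 pos [578.1 -40.1 211.6] dist 22.4 turn [ 0.117  0.282 -0.246] n 4 min 3.4
row [ 3.2 -3.  -3.6] [ 0.029  0.071 -0.061] gap 27.3 F [ 0.6  0.6 -4.1]
```

Request:
apply_moves(motion="3 -3 -4 0.029 0.071 -0.061 20;3 -3 -4 0.029 0.071 -0.061 20;3 -3 -4 0.029 0.071 -0.061 20;3 -3 -4 0.029 0.071 -0.061 20;0 0 0 0 0.1 0 20;0 0 0 0 0.1 0 20;0 0 0 0 0.1 0 20;0 0 0 0 0 0 20")

```text
clock: 6.68
ee_pos: [581.9, -41.6, 228.7]
tool_rot: [-1.911, -1.475, -0.968]
wrist_force: [-0.9, -1.7, -4.8]
finger_gap: 26.8
```

```bash
python3 -c "
from h import *
print(sensors.observe()['qpos'].round(2))
steps([570,-30,230],goalR(1.3,0.9))
steps([570,-30,230],goalR(1.3,1.1))
"
```

```text
[ 1.04  0.61 -0.84  1.83 -0.59  0.99  0.4 ]
clock 6.6833 pos [581.9 -41.6 228.7] dist 16.7 turn [ 0.002 -0.027  0.016] n 1 min 0.4
row [  6.1 -14.5   5.6] [ 0.002 -0.027  0.016] gap 26.8 F [-0.9 -1.7 -4.8]
clock 6.6833 pos [581.9 -41.6 228.7] dist 16.7 turn [0.    0.173 0.016] n 2 min 1.5
row [ 2.9 -7.2  2.9] [0.    0.086 0.008] gap 26.8 F [-0.9 -1.7 -4.8]
```

Request:
apply_moves(motion="0 0 0 0 0.08 0 20;0 0 0 0 0.08 0 20;0 0 0 0 0.08 0 20;0 0 0 0 0.08 0 20;0 0 0 0 0 0 20;0 0 0 0 0 0 20")

```text
clock: 7.18
ee_pos: [589.1, -50.4, 221.8]
tool_rot: [-1.676, -1.287, -1.21]
wrist_force: [1.6, 0.5, -3.3]
finger_gap: 26.9
```

```bash
python3 -c "
from h import *
print(sensors.observe()['qpos'].round(2))
steps([570,-30,230],goalR(1.3,1.3))
cv2.imwrite('pics/s5.png',cv2.resize(optics.snapshot('scene')[50:300,220:520],None,fx=2.4,fy=2.4))
cv2.imwrite('pics/w5.png',optics.snapshot('wrist'))
"
```

```text
[ 1.14  0.82 -0.92  1.82 -0.73  1.04  0.58]
clock 7.1833 pos [589.1 -50.4 221.8] dist 29.1 turn [0.005 0.061 0.015] n 1 min 0.8
row [ 12.8 -23.7  10.9] [0.005 0.061 0.015] gap 26.9 F [ 1.6  0.5 -3.3]
```

View pics/s5.png

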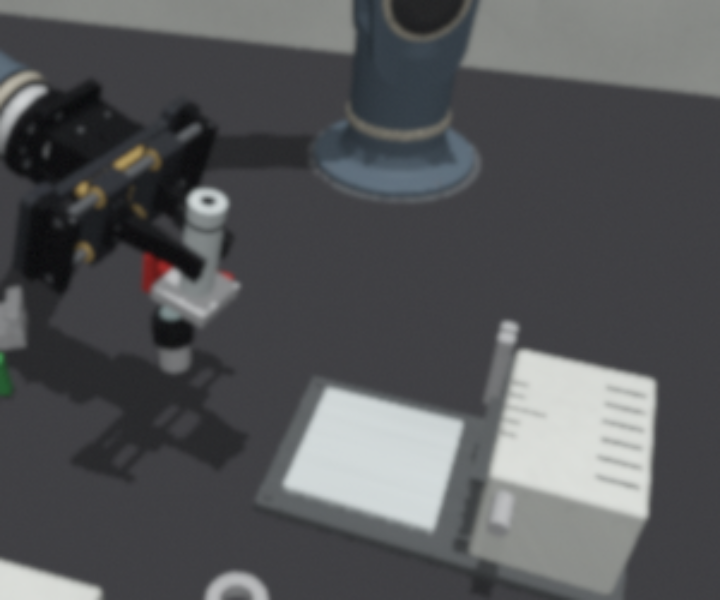

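View pics/w5.png

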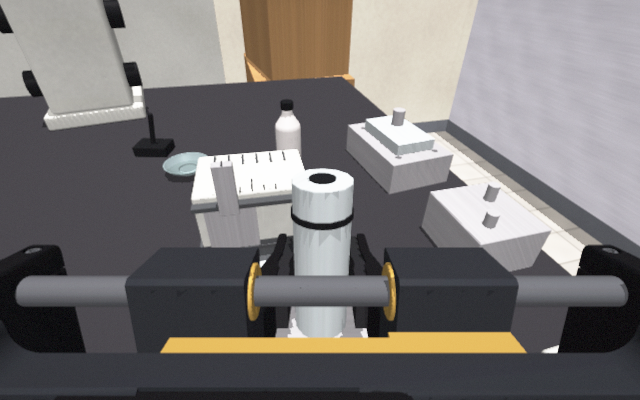

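```bash
cat >> h.py <<'E'
def model(phi,k,d,info=None):
    p0,R0,s=pose(); i=info or optics.camera_info('wrist')
    a=np.array([np.cos(phi),0,-np.sin(phi)]); c=np.array([0,0,-k]); n=np.array([np.sin(phi),0,np.cos(phi)]); y=np.array([0,1,0])
    P=lambda q:proj('wrist',p0+R0.apply(q),i).round()
    t=c+a*d; f=c+a*(d-95+12)
    return P(t),[P(t+14*e*n)[1] for e in(-1,1)],[P(t+14*e*y)[0] for e in(-1,1)],'foot top edge nearest cam',[P(f+25*e*n+25*y) for e in(-1,1)], P(f+25*n-25*y)
E
python3 -c "
from h import *
for phi in (0,.1,.17,.25):
  for k in (13.6,18,22):
    print(phi,k,*model(phi,k,47.5))
"; python3 -c "
import cv2;i=cv2.imread('pics/w5.png');cv2.imwrite('pics/w5c.png',cv2.resize(i[150:360,240:410],None,fx=4,fy=4)[:,:])"
```

```text
0 13.6 [323. 173.] [np.float64(180.0), np.float64(167.0)] [np.float64(292.0), np.float64(354.0)] foot top edge nearest cam [array([378., 364.]), array([364., 300.])] [281. 300.]
0 18 [323. 175.] [np.float64(182.0), np.float64(169.0)] [np.float64(291.0), np.float64(355.0)] foot top edge nearest cam [array([380., 371.]), array([365., 304.])] [280. 304.]
0 22 [323. 177.] [np.float64(185.0), np.float64(170.0)] [np.float64(291.0), np.float64(356.0)] foot top edge nearest cam [array([381., 379.]), array([366., 308.])] [279. 308.]
0.1 13.6 [323. 175.] [np.float64(186.0), np.float64(166.0)] [np.float64(291.0), np.float64(355.0)] foot top edge nearest cam [array([376., 362.]), array([364., 293.])] [281. 293.]
0.1 18 [323. 178.] [np.float64(189.0), np.float64(168.0)] [np.float64(291.0), np.float64(356.0)] foot top edge nearest cam [array([378., 369.]), array([365., 297.])] [280. 297.]
0.1 22 [323. 180.] [np.float64(192.0), np.float64(170.0)] [np.float64(290.0), np.float64(357.0)] foot top edge nearest cam [array([379., 376.]), array([365., 301.])] [279. 301.]
0.17 13.6 [323. 178.] [np.float64(
[... 343 characters left out ...]
.] [np.float64(198.0), np.float64(170.0)] [np.float64(289.0), np.float64(358.0)] foot top edge nearest cam [array([378., 374.]), array([365., 296.])] [280. 296.]
0.25 13.6 [323. 182.] [np.float64(199.0), np.float64(168.0)] [np.float64(290.0), np.float64(356.0)] foot top edge nearest cam [array([374., 357.]), array([363., 282.])] [282. 282.]
0.25 18 [323. 184.] [np.float64(202.0), np.float64(170.0)] [np.float64(289.0), np.float64(358.0)] foot top edge nearest cam [array([376., 364.]), array([364., 286.])] [281. 286.]
0.25 22 [323. 187.] [np.float64(206.0), np.float64(171.0)] [np.float64(288.0), np.float64(359.0)] foot top edge nearest cam [array([377., 371.]), array([365., 290.])] [280. 290.]
```

View pics/w5c.png

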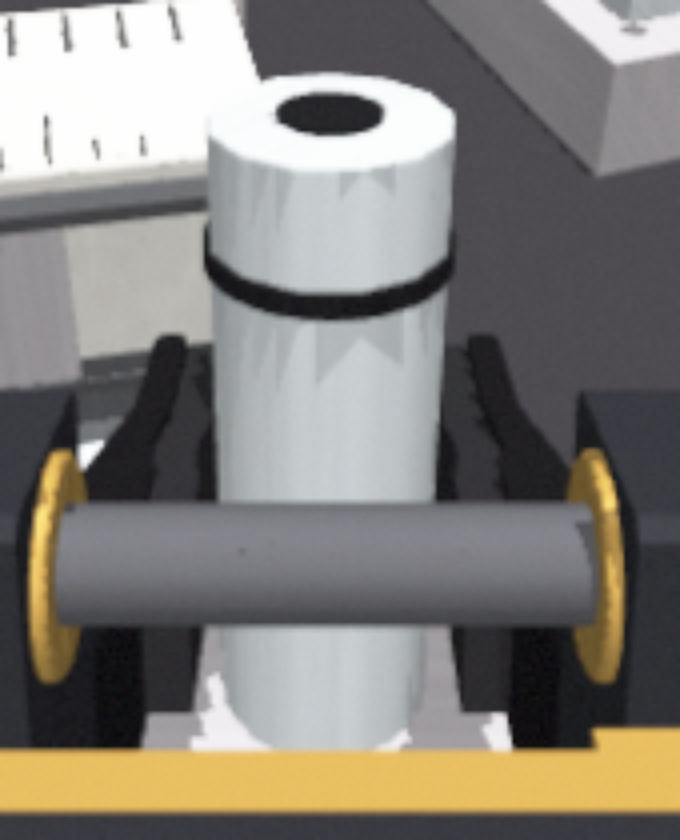

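```bash
cat >> h.py <<'E'
def place(yaw,tilt,clear,xy=(558,86),phi=.17,k=14):
    Rg=goalR(yaw,tilt); a=np.array([np.cos(phi),0,-np.sin(phi)]); n=np.array([np.sin(phi),0,np.cos(phi)])
    f=np.array([0,0,-k])-47.5*a
    low=min(Rg.apply(f+25*e*n)[2] for e in(-1,1)); v=Rg.apply(f)
    return np.array([xy[0]-v[0],xy[1]-v[1],20+clear-low]),Rg
E
python3 -c "
from h import *
for t in (1.1,1.2,1.3): print(place(1.5,t,0)[0])
steps(*place(1.5,1.2,90))
"
```

```text
[559.87809    112.48373579  66.42396676]
[559.59317218 108.46599001  66.45886738]
[559.29233592 104.2237715   66.02956635]
clock 7.2833 pos [588.8 -49.9 222.4] dist 174.0 turn [ 0.194 -0.036 -0.053] n 5 min 4.6
row [ -2.  -11.9  32.7] [ 0.039 -0.007 -0.011] gap 26.8 F [-0.3  0.3 -3.7]
```

Request:
apply_moves(motion="-1 -8 21 0.025 -0.005 -0.007 20;-1 -8 21 0.025 -0.005 -0.007 20;-1 -8 21 0.025 -0.005 -0.007 20;-1 -8 21 0.025 -0.005 -0.007 20;-1 -8 21 0.025 -0.005 -0.007 20;-1 -8 21 0.025 -0.005 -0.007 20;-1 -8 21 0.025 -0.005 -0.007 20;0 0 0 0 0 0 20")

```text
clock: 7.95
ee_pos: [565.4, 100.5, 168.8]
tool_rot: [-1.563, -1.471, -1.054]
wrist_force: [-0.3, 0.3, -3.2]
finger_gap: 27.2
```

```bash
python3 -c "
from h import *
print(sensors.observe()['qpos'].round(2))
steps(*place(1.5,1.2,30))
"
```

```text
[ 0.92  0.85 -0.94  1.92 -0.69  0.87  0.61]
clock 7.95 pos [565.4 100.5 168.8] dist 73.0 turn [0.014 0.036 0.02 ] n 2 min 1.9
row [-31.8  -3.9  17.4] [0.007 0.018 0.01 ] gap 27.2 F [-0.3  0.3 -3.2]
```

Request:
apply_moves(motion="-16 -2 9 0.004 0.01 0.005 20;-16 -2 9 0.004 0.01 0.005 20;-16 -2 8 0.004 0.01 0.005 20;-15 -2 8 0 0.01 0 20;0 0 0 0 0 0 20;0 0 0 0 0 0 20")

```text
clock: 8.45
ee_pos: [565.1, 112.2, 103.0]
tool_rot: [-1.535, -1.466, -1.061]
wrist_force: [0.5, -0.4, -2.9]
finger_gap: 27.1
```

```bash
python3 -c "
from h import *
print(sensors.observe()['qpos'].round(2))
steps(*place(1.5,1.2,10))
cv2.imwrite('pics/s6.png',cv2.resize(optics.snapshot('scene')[50:300,220:520],None,fx=2.4,fy=2.4))
"
```

```text
[ 0.89  0.98 -0.91  1.93 -0.67  0.79  0.7 ]
clock 8.45 pos [565.1 112.2 103. ] dist 27.4 turn [0.002 0.014 0.026] n 1 min 0.7
row [-26.   -5.9   6.1] [0.002 0.014 0.026] gap 27.1 F [ 0.5 -0.4 -2.9]
```

View pics/s6.png

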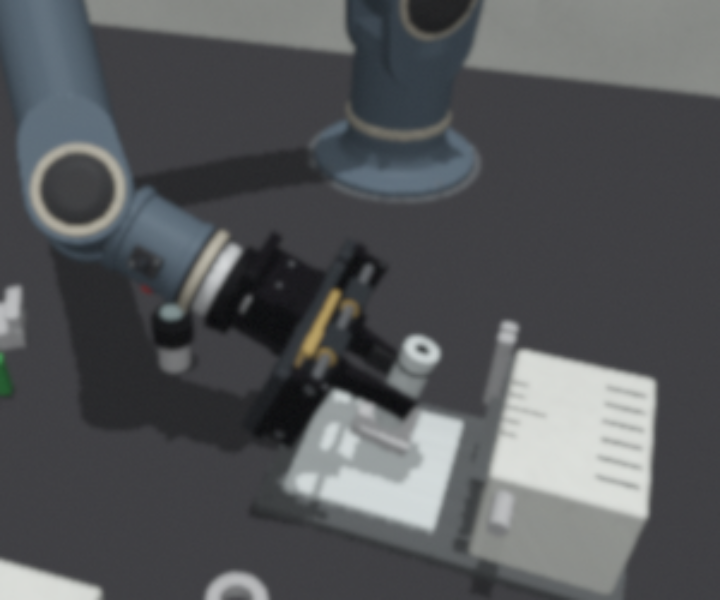

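```bash
python3 -c "
from h import *
p0,R0,s=pose()
for L in (200,250,300,350,400,450): q=p0+R0.apply([0,0,-L]); print(L,q.round(),proj('scene',q).round())
print(proj('scene',[478,-136,66]), proj('scene',[478,-136,0]))
cv2.imwrite('pics/t6.png',cv2.resize(optics.snapshot('top')[100:320,180:480],None,fx=2.4,fy=2.4))
"
```

```text
200 [552. -73. 178.] [305. 163.]
250 [ 548. -119.  197.] [283. 151.]
300 [ 545. -165.  216.] [261. 138.]
350 [ 541. -211.  235.] [240. 125.]
400 [ 538. -258.  253.] [218. 113.]
450 [ 535. -304.  272.] [196. 100.]
[291.33359861 179.28377772] [292.84638876 200.10624002]
```

View pics/t6.png

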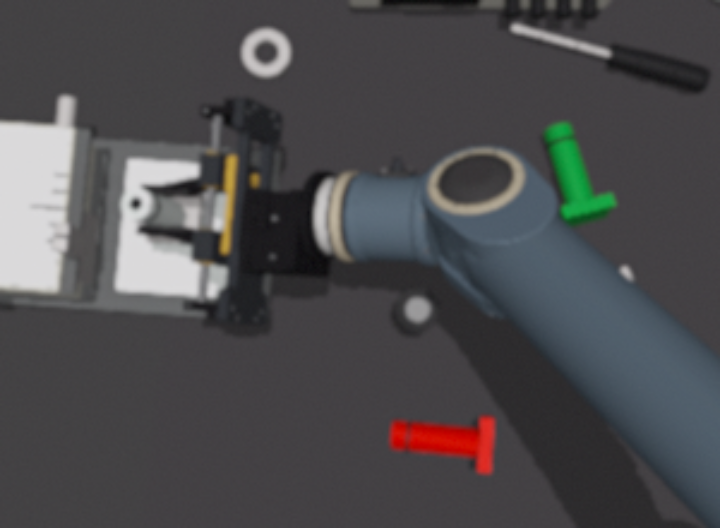

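Request:
apply_moves(motion="-9 -2 2 0 0.005 0.01 20;-9 -2 2 0 0.005 0.01 20;-8 -2 2 0 0.005 0.005 20;0 0 0 0 0 0 20;0 0 0 0 0 0 20")

```text
clock: 8.97
ee_pos: [561.1, 106.4, 77.2]
tool_rot: [-1.542, -1.438, -1.06]
wrist_force: [0.3, -0.0, -3.1]
finger_gap: 26.8
```

```bash
python3 -c "
from h import *
steps(*place(1.5,1.2,0))
cv2.imwrite('pics/s7.png',cv2.resize(optics.snapshot('scene')[170:290,310:450],None,fx=5,fy=5))
"
```

```text
clock 8.9667 pos [561.1 106.4  77.2] dist 11.1 turn [0.007 0.003 0.005] n 1 min 0.3
row [-9.3 -1.8  5.7] [0.007 0.003 0.005] gap 26.8 F [ 0.3 -0.  -3.1]
```

View pics/s7.png

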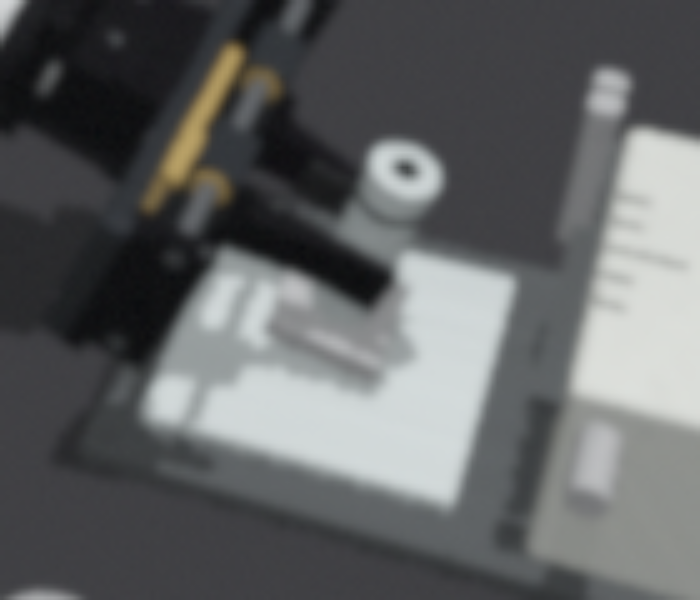

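Request:
apply_moves(motion="-4 -1 2 0 0 0 20;-3 0 1.5 0 0 0 20;-1.5 0 0.5 0 0 0 20;0 0 0 0 0 0 20;0 0 0 0 0 0 20")

```text
clock: 9.43
ee_pos: [560.7, 107.4, 68.4]
tool_rot: [-1.54, -1.436, -1.062]
wrist_force: [-0.3, 0.1, -3.3]
finger_gap: 26.9
```

```bash
python3 -c "
from h import *
steps(*place(1.5,1.2,0))"
```

```text
clock 9.4333 pos [560.7 107.4  68.4] dist 2.4 turn [0.007 0.    0.006] n 1 min 0.1
row [-1.4 -1.2  1.6] [0.007 0.    0.006] gap 26.9 F [-0.3  0.1 -3.3]
```

Request:
apply_moves(motion="-1.5 0 0.5 0 0 0 20;-1 0 0.4 0 0 0 20;-1 0 0.4 0 0 0 20;0 0 0 0 0 0 20")

```text
clock: 9.77
ee_pos: [561.0, 108.1, 68.3]
tool_rot: [-1.534, -1.434, -1.065]
wrist_force: [-1.1, -0.8, -2.1]
finger_gap: 26.9
```

Request:
apply_moves(motion="-2.5 0 1 0 0 0 20;-2.5 0 1 0 0 0 20;0 0 0 0 0 0 20")

```text
clock: 10.02
ee_pos: [561.5, 109.4, 68.5]
tool_rot: [-1.524, -1.43, -1.071]
wrist_force: [0.5, -0.2, -2.8]
finger_gap: 27.0
```

```bash
python3 -c "
from h import *
steps(*place(1.5,1.2,0))
cv2.imwrite('pics/w8.png',optics.snapshot('wrist'))"
```

```text
clock 10.0167 pos [561.5 109.4  68.5] dist 2.9 turn [ 0.003 -0.016  0.009] n 1 min 0.2
row [-2.2 -1.8 -0.3] [ 0.003 -0.016  0.009] gap 27.0 F [ 0.5 -0.2 -2.8]
```

View pics/w8.png

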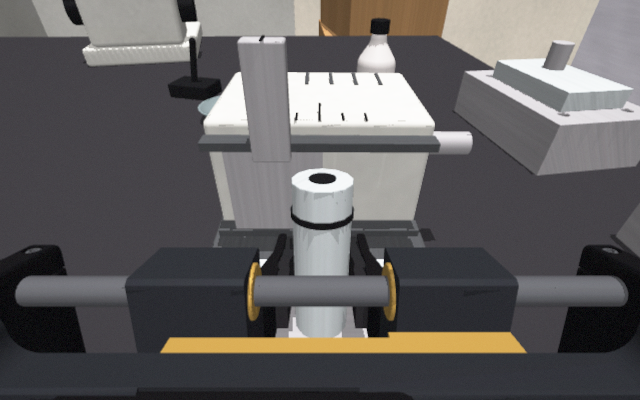

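Request:
apply_moves(motion="0 0 0 0 0 0 60;0 0 0 0 0 0 60;0 0 0 0 0 0 60;0 0 0 0 0 0 60;0 0 0 0 0 0 60;0 0 0 0 0 0 60;0 0 0 0 0 0 60")

```text
clock: 10.65
ee_pos: [561.1, 111.3, 68.3]
tool_rot: [-1.523, -1.431, -1.07]
wrist_force: [0.0, -0.1, -0.1]
finger_gap: 58.5
```

```bash
python3 -c "
from h import *
steps(*place(1.5,1.2,0))
cv2.imwrite('pics/w9.png',optics.snapshot('wrist'))
cv2.imwrite('pics/s9.png',cv2.resize(optics.snapshot('scene')[170:290,310:450],None,fx=5,fy=5))"
```

```text
clock 10.65 pos [561.1 111.3  68.3] dist 3.7 turn [ 0.002 -0.016  0.01 ] n 1 min 0.2
row [-2.7 -1.4 -2.1] [ 0.002 -0.016  0.01 ] gap 58.5 F [ 0.  -0.1 -0.1]
```

View pics/w9.png

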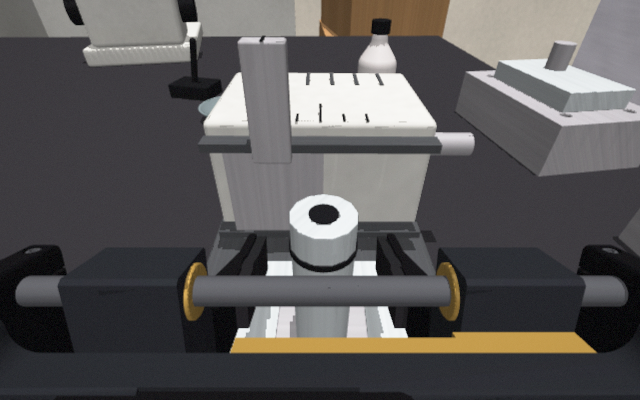

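View pics/s9.png

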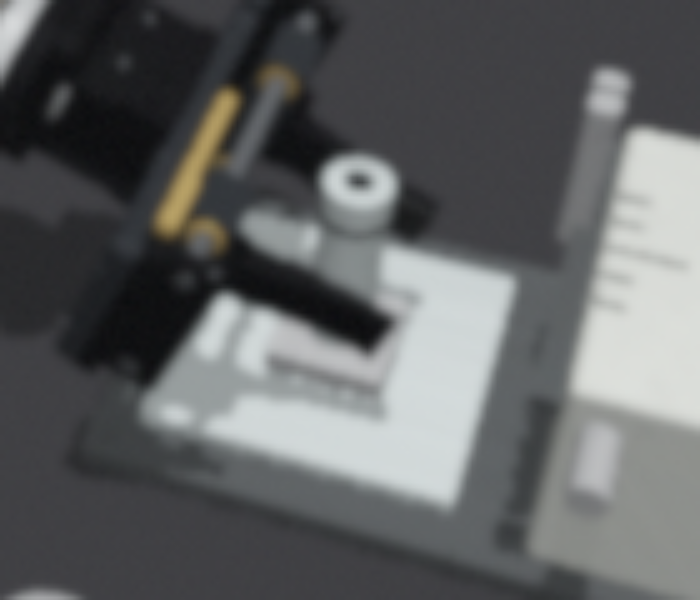

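Request:
apply_moves(motion="0 0 -6 0 0 0 70;0 0 -12 0 0 0 70;0 0 -20 0 0 0 70;0 0 -25 0 0 0 70;0 0 -30 0 0 0 70;0 0 -30 0 0 0 70;0 0 -20 0 0 0 70;0 0 0 0 0 0 70")

```text
clock: 11.42
ee_pos: [549.5, -29.2, 120.5]
tool_rot: [-1.519, -1.431, -1.066]
wrist_force: [0.2, 0.1, -0.5]
finger_gap: 70.0
```

```bash
python3 -c "
from h import *
print(sensors.observe()['qpos'].round(2))
steps([540,-60,230],goalR(1.4,.5))
cv2.imwrite('pics/t10.png',cv2.resize(optics.snapshot('top')[130:245,145:305],None,fx=5,fy=5,interpolation=2))
cv2.imwrite('pics/s10.png',cv2.resize(optics.snapshot('scene')[170:290,310:450],None,fx=5,fy=5))"
```

```text
[ 1.04  0.96 -0.82  1.81 -0.57  1.09  0.68]
clock 11.4167 pos [549.5 -29.2 120.5] dist 114.1 turn [-0.077 -0.716  0.076] n 7 min 6.3
row [  9.8  -1.  -13.5] [-0.011 -0.102  0.011] gap 70.0 F [ 0.2  0.1 -0.5]
```

View pics/t10.png

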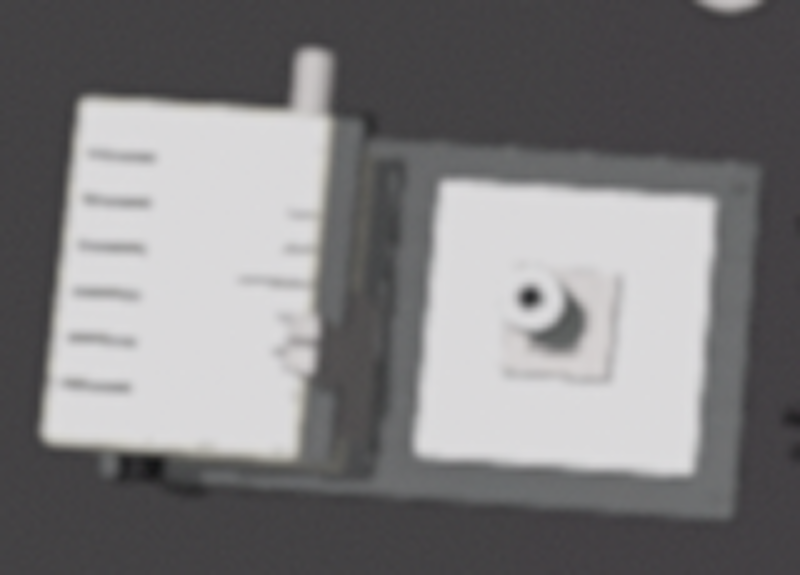

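View pics/s10.png

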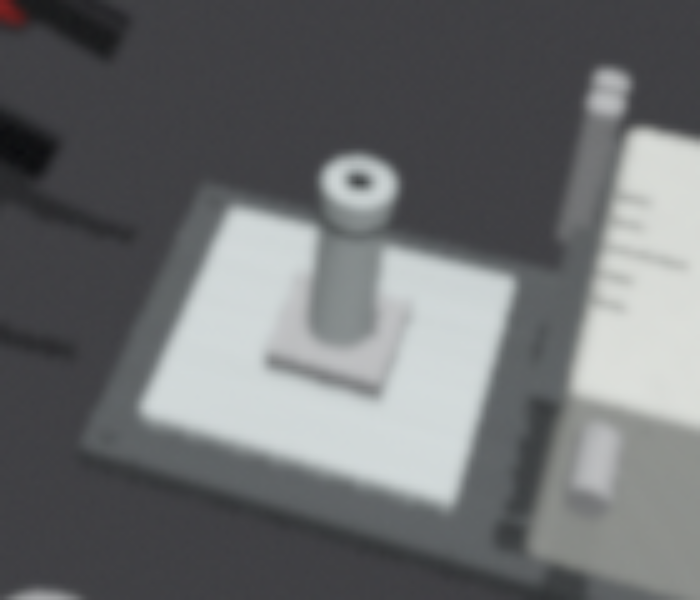

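```bash
python3 -c "
from h import *
q=(lambda p:((p+.5)-0))
def crop(c,p,u0,v0): a=proj(c,p); return ((a+.5-[u0,v0])*5-.5).round()
gx=np.array([np.cos(-.055),np.sin(-.055),0]);gy=np.array([-gx[1],gx[0],0])
S=np.array([558,86,0])
T=S-30*gx+84*gy
print(T, 'pt', pt('top',145+562/5,130+323/5,32), pt('scene',310+340/5,170+348/5,32))
for z in (162,):
  for a in(-12,12):
    for b in (-6,6):
      p=T+a*gx+b*gy; p[2]=z; print(a,b,crop('top',p,145,130),crop('scene',p,310,170))
"
```

```text
[532.66303467 171.52215027   0.        ] pt [556.17968518  84.6453701   32.        ] [572.45900354  90.94831862  32.        ]
-12 -6 [312. 372.] [598.  67.]
-12 6 [283. 370.] [631.  74.]
12 -6 [318. 313.] [588. 105.]
12 6 [288. 311.] [622. 113.]
```

Request:
apply_moves(motion="9 -1 -13 -0.01 -0.09 0.01 87;9 -1 -13 -0.01 -0.09 0.01 87;9 -1 -13 -0.01 -0.09 0.01 87;9 -1 -13 -0.01 -0.09 0.01 87;9 -1 -13 -0.01 -0.09 0.01 87;9 -1 -13 -0.01 -0.09 0.01 87;9 -1 -13 -0.01 -0.09 0.01 87;9 -1 -13 -0.01 -0.09 0.01 87")

```text
clock: 12.18
ee_pos: [529.0, -51.7, 228.0]
tool_rot: [-2.111, -1.773, -0.497]
wrist_force: [0.2, 0.1, -0.8]
finger_gap: 87.0
```

```bash
python3 -c "
from h import *
print(sensors.observe()['qpos'].round(2))
steps([534,172,240],goalR(1.516,0))"
```

```text
[ 0.82  0.38 -0.67  1.84 -0.3   1.07  0.16]
clock 12.1833 pos [529.  -51.7 228. ] dist 224.1 turn [-0.006 -0.492 -0.117] n 6 min 5.9
row [36.5 -3.7  8.7] [-0.001 -0.082 -0.019] gap 87.0 F [ 0.2  0.1 -0.8]
```

Request:
apply_moves(motion="27 -3 6 0 -0.062 -0.015 87;27 -3 6 0 -0.062 -0.015 87;27 -3 6 0 -0.062 -0.015 87;27 -3 6 0 -0.062 -0.015 87;27 -3 6 0 -0.062 -0.015 87;27 -3 6 0 -0.062 -0.015 87;27 -3 6 0 -0.062 -0.015 87;27 -3 6 0 -0.062 -0.015 87")

```text
clock: 12.85
ee_pos: [522.3, 185.3, 239.7]
tool_rot: [2.239, 2.168, -0.034]
wrist_force: [0.6, 0.3, -0.3]
finger_gap: 86.7
```

Request:
apply_moves(motion="0 0 0 0 0 0 87;0 0 0 0 0 0 87")

```text
clock: 13.02
ee_pos: [514.1, 202.2, 237.2]
tool_rot: [2.211, 2.207, -0.036]
wrist_force: [0.3, -1.1, -0.2]
finger_gap: 87.0
```

```bash
python3 -c "
from h import *
print(sensors.observe()['qpos'].round(2))
steps([534,172,200],goalR(1.516,0))
i=optics.camera_info('wrist');cv2.imwrite('pics/w11.png',optics.snapshot('wrist'))
gx=np.array([np.cos(-.055),np.sin(-.055),0]);gy=np.array([-gx[1],gx[0],0])
for a in(-12,12):
    for b in (-6,6):
      p=np.array([532.7,171.5,162])+a*gx+b*gy; print(a,b,proj('wrist',p,i).round())
"
```

```text
[ 0.08  0.34 -0.68  1.77  0.26  1.14 -0.69]
clock 13.0167 pos [514.1 202.2 237.2] dist 51.8 turn [-0.003  0.029  0.053] n 2 min 1.4
row [-14.5  10.2  18.9] [-0.002  0.014  0.027] gap 87.0 F [ 0.3 -1.1 -0.2]
-12 -6 [330. 250.]
-12 6 [331. 236.]
12 -6 [360. 251.]
12 6 [362. 238.]
```

View pics/w11.png

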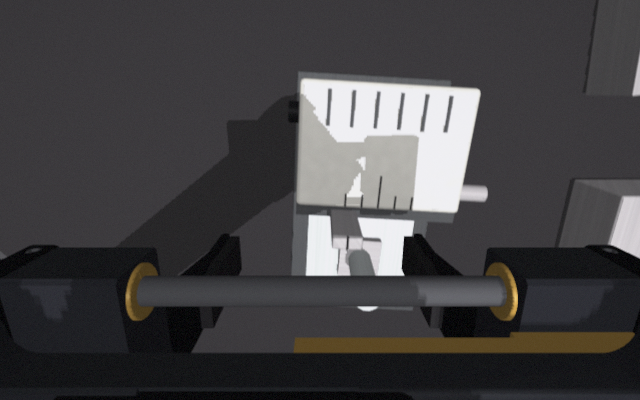

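Request:
apply_moves(motion="-12 9 10 0 0.014 0.026 87;-10 7 10 0 0.014 0.026 87;-5 3 8 0 0 0 87;0 0 0 0 0 0 87;0 0 0 0 0 0 87")

```text
clock: 13.48
ee_pos: [528.0, 174.2, 205.8]
tool_rot: [-2.27, -2.158, 0.009]
wrist_force: [0.4, 0.1, 0.7]
finger_gap: 87.2
```

```bash
python3 -c "
from h import *
steps([533,171.5,124],goalR(1.516,0))"
```

```text
clock 13.4833 pos [528.  174.2 205.8] dist 82.0 turn [-0.011 -0.002  0.004] n 3 min 2.2
row [-0.8  1.9 27.3] [-0.004 -0.001  0.001] gap 87.2 F [0.4 0.1 0.7]
```

Request:
apply_moves(motion="-1 3 18 -0.004 0 0 87;-1 2 18 -0.004 0 0 87;0 1 16 0 0 0 87;0 0 12 0 0 0 87;0 0 8 0 0 0 87;0 0 0 0 0 0 87;0 0 0 0 0 0 87")

```text
clock: 14.07
ee_pos: [534.2, 172.4, 133.7]
tool_rot: [-2.276, -2.162, -0.006]
wrist_force: [0.2, 0.9, -0.2]
finger_gap: 86.5
```

```bash
python3 -c "
from h import *
steps([533,171.5,125],goalR(1.516,0))
cv2.imwrite('pics/s12.png',cv2.resize(optics.snapshot('scene')[120:290,310:510],None,fx=3.5,fy=3.5))"
```

```text
clock 14.0667 pos [534.2 172.4 133.7] dist 8.8 turn [ 0.001 -0.004  0.003] n 1 min 0.2
row [-1.  -1.1  8.7] [ 0.001 -0.004  0.003] gap 86.5 F [ 0.2  0.9 -0.2]
```

View pics/s12.png

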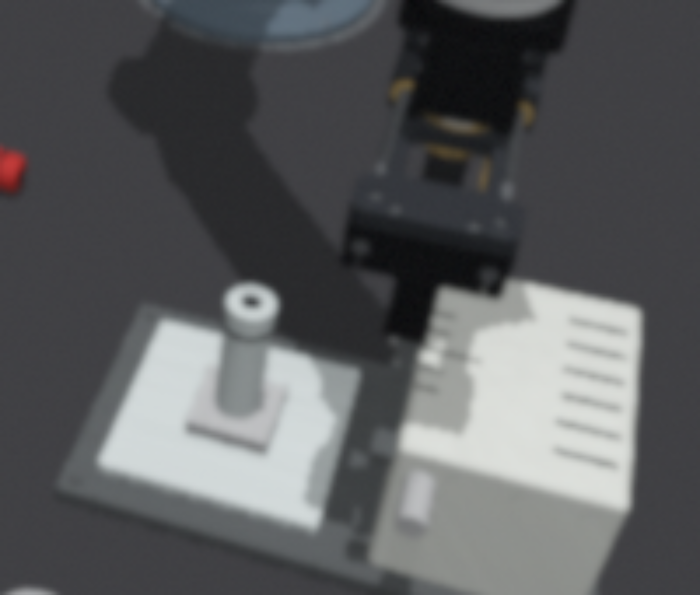

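Request:
apply_moves(motion="-1 -1 5 0 0 0 87;0 0 3 0 0 0 87;0 0 0 0 0 0 60;0 0 0 0 0 0 40;0 0 0 0 0 0 20;0 0 0 0 0 0 20;0 0 0 0 0 0 20;0 0 0 0 0 0 20", grip_force=30)

```text
clock: 14.78
ee_pos: [534.9, 172.5, 128.4]
tool_rot: [2.277, 2.163, 0.015]
wrist_force: [0.1, 0.8, -0.6]
finger_gap: 54.9
```

Request:
apply_moves(motion="0 0 0 0 0 0 20;0 0 0 0 0 0 20;0 0 0 0 0 0 20;0 0 0 0 0 0 20;0 0 0 0 0 0 20;0 0 0 0 0 0 20")

```text
clock: 15.28
ee_pos: [534.4, 172.6, 128.5]
tool_rot: [2.278, 2.163, 0.013]
wrist_force: [0.6, 0.8, 0.5]
finger_gap: 23.7
```

```bash
python3 -c "
from h import *
gx=np.array([np.cos(-.055),np.sin(-.055),0]); p0,_,_=pose();print('along gx from tab shut',(p0-[532.7,171.5,0])@gx)
steps([532.7,171.5,125],goalR(1.516,0))
cv2.imwrite('pics/w13.png',optics.snapshot('wrist'))"
```

```text
along gx from tab shut 1.646347831424156
clock 15.2833 pos [534.4 172.6 128.5] dist 4.1 turn [ 0.006 -0.006  0.003] n 1 min 0.1
row [-1.2 -1.7  3.5] [ 0.006 -0.006  0.003] gap 23.7 F [0.6 0.8 0.5]
```

View pics/w13.png

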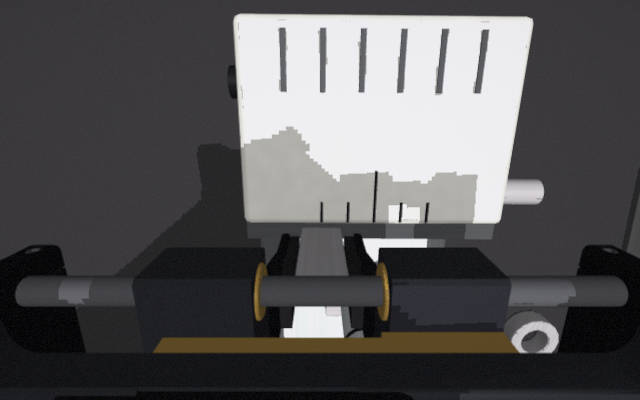

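Request:
apply_moves(motion="0 3 0 0 0 0 20;0 4 0 0 0 0 20;0 4 0 0 0 0 20;0 4 0 0 0 0 20;0 3 0 0 0 0 20;0 0 0 0 0 0 20;0 0 0 0 0 0 20")

```text
clock: 15.92
ee_pos: [549.3, 171.7, 128.5]
tool_rot: [-2.274, -2.162, 0.002]
wrist_force: [-5.1, -0.2, 3.9]
finger_gap: 23.4
```

```bash
cat > g.py <<'E'
from h import *
gx=np.array([np.cos(-.055),np.sin(-.055),0]); p0,_,s=pose();print('gx',(p0-[534.4,172.6,128.5])@gx,s['finger_gap'],s['wrist_force'].round(1))
steps(p0,goalR(1.516,0))
E
python3 g.py
```

```text
gx 14.887773672873717 23.448252829691835 [-5.1 -0.2  3.9]
clock 15.9167 pos [549.3 171.7 128.5] dist 0.0 turn [-0.004 -0.002  0.004] n 1 min 0.1
row [0. 0. 0.] [-0.004 -0.002  0.004] gap 23.4 F [-5.1 -0.2  3.9]
```

Request:
apply_moves(motion="0 4 0 0 0 0 20;0 4 0 0 0 0 20;0 4 0 0 0 0 20;0 3 0 0 0 0 20;0 0 0 0 0 0 20;0 0 0 0 0 0 20")

```text
clock: 16.42
ee_pos: [560.0, 171.0, 128.4]
tool_rot: [-2.268, -2.162, 0.017]
wrist_force: [-5.8, -1.1, 4.6]
finger_gap: 23.9
```

```bash
python3 g.py; python3 -c "
from h import *
cv2.imwrite('pics/w14.png',optics.snapshot('wrist'))"
```

```text
gx 25.64464528236368 23.881517306344204 [-5.8 -1.1  4.6]
clock 16.4167 pos [560.  171.  128.4] dist 0.0 turn [-0.013  0.002  0.007] n 1 min 0.1
row [0. 0. 0.] [-0.013  0.002  0.007] gap 23.9 F [-5.8 -1.1  4.6]
```

View pics/w14.png

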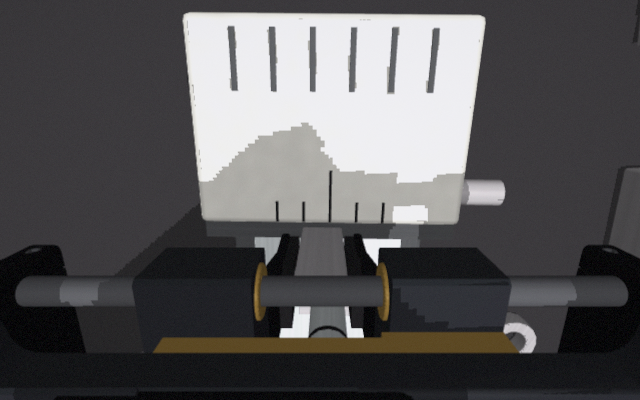

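Request:
apply_moves(motion="0 3.5 0 -0.006 0 0 20;0 2.5 0 -0.006 0 0 20;0 0 0 0 0 0 20;0 0 0 0 0 0 20;0 0 0 0 0 0 20")

```text
clock: 16.88
ee_pos: [560.7, 170.9, 128.4]
tool_rot: [-2.27, -2.166, 0.019]
wrist_force: [-6.8, -0.3, 5.2]
finger_gap: 23.9
```

```bash
python3 g.py
```

```text
gx 26.37578376162771 23.938678980418164 [-6.8 -0.3  5.2]
clock 16.8833 pos [560.7 170.9 128.4] dist 0.0 turn [-0.011  0.006  0.008] n 1 min 0.1
row [0. 0. 0.] [-0.011  0.006  0.008] gap 23.9 F [-6.8 -0.3  5.2]
```

Request:
apply_moves(motion="0 4 0 0 0 0 20;0 4 0 0 0 0 20;0 2 0 0 0 0 20;0 1.5 0 0 0 0 20")

```text
clock: 17.22
ee_pos: [566.9, 170.5, 128.3]
tool_rot: [-2.264, -2.166, 0.035]
wrist_force: [-8.9, -0.8, 6.4]
finger_gap: 23.8
```

```bash
python3 g.py
```

```text
gx 32.60043542203327 23.783528957176607 [-8.9 -0.8  6.4]
clock 17.2167 pos [566.9 170.5 128.3] dist 0.0 turn [-0.022  0.011  0.01 ] n 1 min 0.2
row [0. 0. 0.] [-0.022  0.011  0.01 ] gap 23.8 F [-8.9 -0.8  6.4]
```

Request:
apply_moves(motion="0 0.5 0 -0.01 0 0 20")

```text
clock: 17.3
ee_pos: [566.7, 170.6, 128.3]
tool_rot: [-2.268, -2.17, 0.028]
wrist_force: [-6.8, -1.1, 6.3]
finger_gap: 23.7
```

```bash
python3 - <<'E'
from h import *
gx=np.array([np.cos(-.055),np.sin(-.055),0])
for k in range(6):
    p0,_,s=pose();print(s['clock'],((p0-[534.4,172.6,128.5])@gx).round(2),s['wrist_force'].round(1),s['finger_gap'])
    im=optics.snapshot('wrist')
cv2.imwrite('pics/w15.png',im)
E
```

```text
17.3 32.36 [-6.8 -1.1  6.3] 23.70698910255232
17.35 31.59 [-8.5 -1.7  6.6] 23.541075228576354
17.4 31.53 [-7.1 -0.3  6. ] 23.66253579214129
17.45 31.52 [-8.6 -1.5  5.8] 23.881043418741907
17.5 31.53 [-9.  -1.3  6.2] 23.549051838391463
17.55 31.56 [-8.4 -0.8  6.3] 23.359141357121107
```

View pics/w15.png

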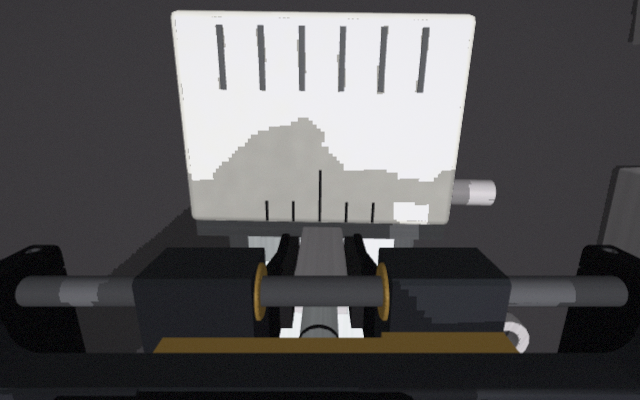

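Request:
apply_moves(motion="0 0.5 0 0 0 0 20")

```text
clock: 17.68
ee_pos: [565.1, 170.6, 128.3]
tool_rot: [-2.267, -2.17, 0.033]
wrist_force: [-7.4, -0.7, 4.7]
finger_gap: 24.0
```

```bash
python3 - <<'E'
from h import *
gx=np.array([np.cos(-.055),np.sin(-.055),0])
for k in range(10):
    p0,_,s=pose();print(s['clock'],((p0-[534.4,172.6,128.5])@gx).round(2),s['wrist_force'].round(1),s['finger_gap'].round(1))
    im=optics.snapshot('scene')
cv2.imwrite('pics/s16.png',cv2.resize(im[120:290,310:510],None,fx=3.5,fy=3.5))
cv2.imwrite('pics/t16.png',cv2.resize(optics.snapshot('top')[100:320,145:485],None,fx=2.3,fy=2.3))
E
```

```text
Traceback (most recent call last):
AttributeError: 'float' object has no attribute 'round'
```

```bash
python3 - <<'E'
from h import *
gx=np.array([np.cos(-.055),np.sin(-.055),0])
for k in range(10):
    p0,_,s=pose();print(s['clock'],((p0-[534.4,172.6,128.5])@gx).round(2),s['wrist_force'].round(1),s['finger_gap'])
    im=optics.snapshot('scene')
cv2.imwrite('pics/s16.png',cv2.resize(im[120:290,310:510],None,fx=3.5,fy=3.5))
cv2.imwrite('pics/t16.png',cv2.resize(optics.snapshot('top')[100:320,145:485],None,fx=2.3,fy=2.3))
cv2.imwrite('pics/w16.png',optics.snapshot('wrist'))
E
```

```text
17.6833 30.77 [-7.4 -0.7  4.7] 24.040923100194053
17.7333 30.65 [-7.9 -1.   5.7] 23.84923716967147
17.7833 30.63 [-7.5 -1.8  6.4] 23.552512521861253
17.8333 30.67 [-8.5 -1.9  5.8] 23.637057376327906
17.8833 30.66 [-7.8 -1.   6. ] 24.09904549866795
17.9333 30.65 [-8.1 -0.8  6.2] 23.83860651899109
17.9833 30.68 [-8.6 -2.2  5.9] 23.859944351084653
18.0333 30.66 [-7.6 -1.1  5.9] 23.512073582182715
18.0833 30.64 [-8.1 -1.6  5.6] 23.89654158361794
18.1333 30.68 [-7.5 -0.9  5.6] 23.75464367699637
```

View pics/s16.png

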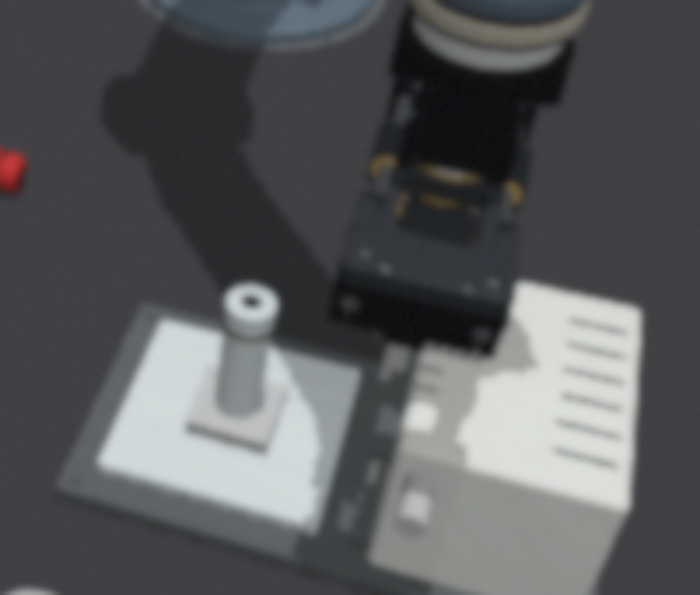

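View pics/t16.png

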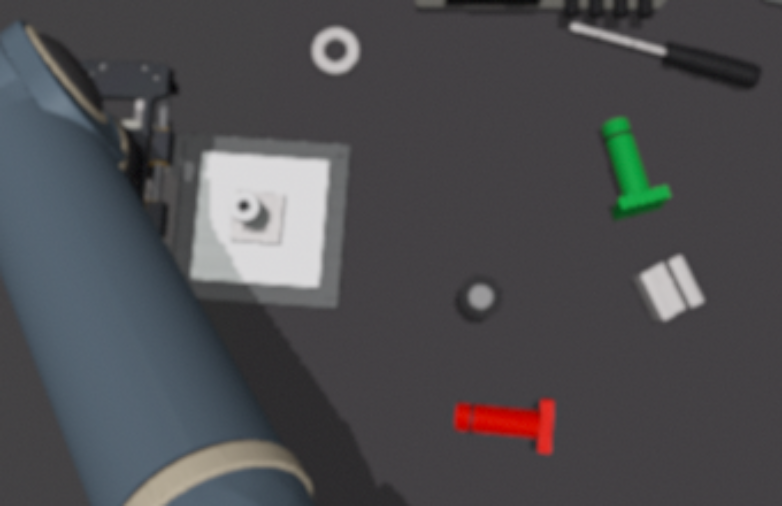

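View pics/w16.png

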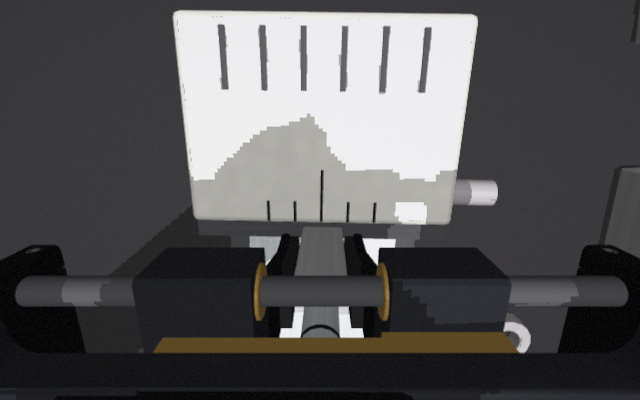

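The tab sits at the long half mark (marks at 321.5 px, tab middle at about 323 px). It is steady and the spring force is about 7.9 N. The post stands in the middle of the plate and the bystanders have not moved.

```bash
python3 -c "
from station import job
print(job.hand_in())"
```

```text
the job is handed in; nothing more can be done
None
```

The job is done and handed in at about 18 s on the robot's clock, well inside the 48 s limit. The report gives no verdict, so what follows is my own last checks.

- **Post:** I gripped it across the cylinder and tilted it to near upright with the hand coming in from the side. I set it on the stage plate and let go, and it settled upright. The top camera puts the foot centre about 2 mm from the plate's centre. My rough reading from the scene camera, off a hand-picked pixel, said about 15 mm. The two disagree, but both are well inside 42 mm.
- **Shutter:** I took the tab with the jaws along its travel, at 30 N grip, and slid it to half open. Over the last 0.45 s of readings it held still, at 30.65 mm of tool travel since gripping. The marks agree to within 1–2 mm, and the spring force was about 7.9 N. My highest reading on the way was about 32.6 mm, below the 47 mm limit.
- **Bystanders:** The eyepiece, V-block and collar stand where they were, judged by eye in the last top picture.

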